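# Unclip the soap dispenser's battery cover

### The job

The wall soap dispenser lies on its face on the steel table, ready for new batteries. Squeeze the snap tab in the side of its raised battery cover fully in, keep it squeezed while you lift the cover straight up and off, then lower the cover, right way up, into the empty wide half of the steel tray and only then let go. Leave the fresh batteries in the other half of the tray and the glass shaker standing where they are.

Things in the scene. Friction and masses are not known exactly. Their poses are not given: they have to be found in the camera images.
- cover_mid (a point): Centre of the loose grey battery cover, a cap 144 mm long (x), 46 wide over its walls (y), 40 tall (z up), 0.11 kg; 20 mm above its rim. The snap tab stands in the middle of the +y long wall; the -y wall is plain and rigid, its face 23 mm from this point. A skirt reaches 14 mm below the rim into the dispenser; set down, the cover stands on it, this point 34 mm above the floor.
- snap_tab (a joint): Travel of the cover's springy tab, m: 0 out (latched), 0.008 fully in; freed from 0.0055. A ribbed upright face 44 mm wide (x), 4 to 36 mm above the rim, 32 mm in y from cover_mid when out, 24 fully in; moves along the cover's -y. 1.6 N starts it, 8 N holds it in, it springs back. A pinch across tab and opposite wall (55 mm, 47 pressed) presses the tab and holds the cover.
- cover_seat (a point): Where cover_mid is while the cover is seated, same axes. The fixed white dispenser is 240 mm long (x), 130 wide (y). Its flat back, where the rim rests, is 20 mm below this point, 70 mm above the table, and reaches 42 mm beyond each long wall of the cover. Seated, the cover has 1.5 mm sideways play and 1 mm upward until the hook catches; lifted over 14 mm it is clear.
- tray_space (a point): Centre of the floor of the empty wide half of the fixed steel tray (200 x 220 mm), 3 mm above the table; x along this half's 194 mm length, y across its 130 mm width. Walls and divider rise 15 mm above the floor. The narrow half with the fresh batteries lies on the +y side, behind the divider 66 mm away.
- cell0_mid (a point): Centre of a fresh D battery standing upright in the narrow half of the tray: 33 mm diameter, 61 mm tall.
- cell1_mid (a point): Centre of the second fresh D battery, alike.
- shaker_mid (a point): Centre of a glass shaker, 42 mm diameter, 85 mm tall, standing between dispenser and tray.
Not all that is in view belongs to the job. Leave any yellow look-alike of the part that bears cover_mid alone.

How it is judged:
On the way, in this order (a step that is already met when the one before it is completed fails the run):
1. the snap tab is pressed in (at least 5.5 mm) while the cover is still seated (value of joint snap_tab above 0.0055 m and distance between cover_mid and cover_seat below 0.006 m), for 0.1 s.
2. the cover is lifted at least 20 mm off its seat with the tab still pressed in (value of joint snap_tab above 0.0055 m and z of cover_mid in the frame of cover_seat above 0.02 m), for 0.1 s.
3. still held by its pressed tab, the cover is lowered into the empty half of the tray, to within 12 mm of standing on its floor (value of joint snap_tab above 0.0055 m and z of cover_mid in the frame of tray_space below 0.046 m and x of cover_mid in the frame of tray_space between -0.04 and 0.04 m and y of cover_mid in the frame of tray_space between -0.055 and 0.055 m), for 0.1 s.
At the end, for the whole second after the job is handed in: The cover stands right way up (within 0.1 rad) on the floor of the tray's empty wide half (4 mm in height; 40 mm lengthwise, 55 mm across from its middle), let go, its tab sprung out; the fresh batteries and the shaker stand upright within 30 mm of where they began (x of cover_mid in the frame of tray_space between -0.04 and 0.04 m and y of cover_mid in the frame of tray_space between -0.055 and 0.055 m and z of cover_mid in the frame of tray_space between 0.03 and 0.038 m and angle between cover_mid's own z axis and vertical below 0.1 rad and value of joint snap_tab below 0.002 m and angle between each of cell0_mid, cell1_mid, shaker_mid's own z axis and vertical below 0.2 rad and distance of each of cell0_mid, cell1_mid, shaker_mid from where it was at the start of the episode below 0.03 m); the robot touches nothing.
It fails at once if a fresh battery or the shaker is knocked over (angle between any of cell0_mid, cell1_mid, shaker_mid's own z axis and vertical above 0.6 rad).
It also fails if it takes over 42 s, if anything falls off the work surface, if the arm or the gripper's body presses on something with over 40 N, if the wrist force passes 120 N, or if a joint passes its speed limit or range.

### The arm

A 7-joint arm with a two-finger parallel gripper is mounted at the origin on the work surface. World frame = base frame: x ahead of the robot, y to its left, z up, the work surface at z = 0. Lengths are in m, angles in rad, forces in N, time in s.
With the tool pointing down it reaches from about 0.425 to 1.025 m from the base axis. Payload 9.4 kg.
Tool frame: the origin (TCP) lies midway between the tips of the shut fingers; the grasp point (between the pads) lies 19 mm behind it; z points along the fingers, y is the line along which they close (so a half turn about z gives the same grasp; the last joint's range is limited). The gripper opens to 85 mm and grips with 20 to 120 N. Pads are 22 mm wide; open, the fingers measure 114 mm over their backs; the gripper's body (76 mm by 85 mm) begins 54 mm behind the grasp point. The pads swing forward as they close: fully open they stand 13 mm farther back than shut.
Start: joints at [1.219, 0.599, -0.003, 1.599, 0.002, 0.943, -0.08], TCP at [0.197, -0.698, 0.211] pointing down, gripper open.
Joint ranges: [-2.57, 2.57], [-0.35, 1.97], [-1.29, 1.29], [0.11, 2.56], [-1.05, 4.19], [0.11, 1.86], [-2.63, 2.63]. Speed limits (rad/s): [2.22, 2.22, 3.01, 3.01, 3.14, 3.14, 3.14].

### API

Orientations are given as a rotation vector (axis times angle).
In Python, from bench import status, optics, job, spotter gives the robot as it stands. The module is installed in compiled form; this text tells all that it offers.
- The arm moves only by the tool step_arm, never from a script. Its argument "series" is a list of rows, each a list of 4 numbers: the shift along the tool's x, y, z scaled (see below), then the turn about the tool's z scaled (see below). A call has 1 to 20 rows; each row is the pose to reach, as a shift and turn from the pose commanded when the call began, along the tool's axes at that moment; what a row does not reach only later rows make up. The controller multiplies each number of a shift by 0.3 m and each number of a turn by 30 degrees. A row lasts 1/12 s, in which the tool goes at most 41.7 mm and 7.16 degrees, less where a joint would pass 70% of its speed; a pose out of reach is approached as far as the arm can. A call with a number of a shift or a turn outside -1 to 1 is refused whole. A call with a gripper value outside its range is refused whole. "claw" is the opening in per cent of the stroke, from 0 (shut) to 100 (fully open), set as the call begins (left out, the last holds). The fingers move at their own pace and stop on an object; "newtons" is the grip in N (left out, the last holds). Time passes only in rows, so rows that repeat a pose let the fingers close. It gives the time, the measured TCP pose, the force, the opening and the grip force at its end, in the units of the state.
- status.get_obs(): the state, without advancing time (a new reading comes with each control period).
- optics.get_image(name): name is "scene" or "top"; returns the picture (480x640x3 uint8, red, green, blue); there is no depth.
- optics.camera_params(name): a dict with "camera_matrix" (3x3 intrinsics, pixels), "T" (4x4, takes a point from camera to world coordinates). Camera axes: x right, y down, z forward; pixel columns grow to the right and rows downward; lengths in m; the calibration is good to about 2 mm. A picture is of the moment at which its call begins. camera_params takes no time and is no camera call.
- job.close_job(): hands the job in; it is judged then, once.
Trained networks look in the newest picture that a camera, given by its name, has taken for a name from the list of things; names that differ only in an ending like _2 or _b are one class to them, and where a whole thing is asked for, a point or a joint stands for the part that bears it (a point fixed in the world has none). Each returns a list of dicts, best first, with "p" (0 to 1); they miss things now and then, are a little off and sometimes report something else, mostly with a low value. They report only what shows in the picture. A call takes as long as a camera call. They do not tell look-alikes from the thing itself.
- spotter.find_in(thing, camera): "uv" ([column, row] in pixels, amid what is visible of it).
- spotter.pinpoint(thing, camera): "uv" ([column, row] in pixels: a listed point, or the origin of a listed thing).
The state is a dict: "t": time; "joints": joint angles; "joint_velocities": joint speeds; "joint_efforts": joint torques, N m; "tcp_pos": TCP position; "ee_rot": TCP orientation; "force": force on the tool from outside, world axes, zero at the start; "ft_torque": the same for the moment, N m; "width": finger opening in m; "grip_force": force on a finger pad.
Only numpy, scipy, OpenCV 4.12 (cv2) and the standard library are available. Lean on these libraries where they do the work, as an engineer would, in place of code of your own. Each camera call takes 0.05 s, during which the arm holds its last target. There are 200 camera calls.

## Working session

There is one attempt and no reset: what is moved stays moved. The work goes in short steps, Python scripts to look and compute and a tool call to move; the robot and the scene stay as the last step left them, time stands still between calls to the robot, and variables do not carry over. Pictures are saved under pics/ and viewed, at most 10 in all, crops included, and the job is handed in when it is done.

Besides the shell and the picture viewer there is one more tool, called after ">>>" by a JSON object that holds its "op" and its "data". step_arm: Moves the arm, as the interface text tells. Its arguments: {"type":"object","properties":{"series":{"type":"array"},"claw":{"type":"number"},"newtons":{"type":"number"}},"required":["series"]}

```bash
mkdir -p pics; cat > h.py <<'E'
import numpy as np, cv2
from bench import status, optics, job, spotter
def ray(c,uv):
    P=optics.camera_params(c);K=np.array(P["camera_matrix"]);T=np.array(P["T"])
    d=T[:3,:3]@np.linalg.solve(K,[uv[0],uv[1],1.]);return T[:3,3],d
def atz(c,uv,z):
    o,d=ray(c,uv);return o+d*(z-o[2])/d[2]
def tri(uv1,uv2):
    A=[];b=[]
    for c,uv in(("scene",uv1),("top",uv2)):
        o,d=ray(c,uv);d=d/np.linalg.norm(d);M=np.eye(3)-np.outer(d,d);A.append(M);b.append(M@o)
    return np.linalg.lstsq(np.vstack(A),np.hstack(b),rcond=None)[0]
def proj(c,p):
    P=optics.camera_params(c);K=np.array(P["camera_matrix"]);T=np.linalg.inv(np.array(P["T"]))
    q=K@(T[:3,:3]@np.array(p)+T[:3,3]);return q[:2]/q[2]
def save(c,n,box=None,s=1):
    im=optics.get_image(c)[:,:,::-1]
    if box: im=im[box[1]:box[3],box[0]:box[2]]
    cv2.imwrite("pics/"+n,cv2.resize(im,None,fx=s,fy=s,interpolation=cv2.INTER_CUBIC))
E
python3 - <<'E'
from h import *
np.set_printoptions(precision=4,suppress=True)
for c in("scene","top"):
    save(c,c+"0.png")
    for t in("cover_mid","cover_seat","tray_space","cell0_mid","cell1_mid","shaker_mid"):
        print(c,t,[(np.round(r["uv"],1),round(r["p"],2)) for r in spotter.pinpoint(t,c)][:4])
    print(c,np.array(optics.camera_params(c)["T"])[:3,3])
o=status.get_obs();print({k:np.round(v,4) for k,v in o.items()})
E
```

```text
scene cover_mid [(array([180.3, 158.1]), 0.85), (array([251.4, 286.5]), 0.81), (array([456.5, 249.2]), 0.41)]
scene cover_seat [(array([179.5, 158.5]), 0.83)]
scene tray_space [(array([393.2, 248.8]), 0.93)]
scene cell0_mid [(array([456.8, 251. ]), 0.89)]
scene cell1_mid [(array([430.5, 288.7]), 0.66)]
scene shaker_mid [(array([292.3, 222.4]), 0.84)]
scene [0.9823 0.1826 0.6884]
top cover_mid [(array([343.2, 183.3]), 0.93)]
top cover_seat [(array([468.5, 266.3]), 0.72)]
top tray_space [(array([233.9, 270.3]), 0.89)]
top cell0_mid [(array([179.6, 274. ]), 0.75)]
top cell1_mid [(array([196.1, 227.8]), 0.81)]
top shaker_mid [(array([331.5, 249.6]), 0.65)]
top [0.4194 0.0451 1.0051]
{'t': np.float64(0.7), 'joints': array([ 1.2193,  0.5992, -0.0025,  1.5994,  0.0018,  0.9429, -0.0798]), 'joint_velocities': array([ 0.001 , -0.0003,  0.0008,  0.0008,  0.0014, -0.0006, -0.0018]), 'joint_efforts': array([ -0.0014, -77.6028,   1.5629, -25.8357,   0.0125,   0.0018,
         0.    ]), 'tcp_pos': array([ 0.1967, -0.6978,  0.2113]), 'ee_rot': array([ 3.1119,  0.4303, -0.0001]), 'force': array([ 0.3543,  0.1462, -0.2208]), 'ft_torque': array([0.0008, 0.0313, 0.0133]), 'grip_force': np.float64(0.0), 'width': np.float64(0.0856)}
```

```bash
ls pics
```

```text
scene0.png
top0.png
```

View pics/scene0.png

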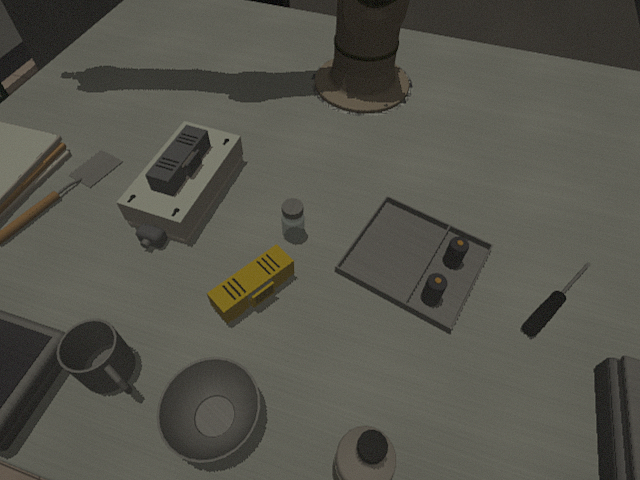

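View pics/top0.png

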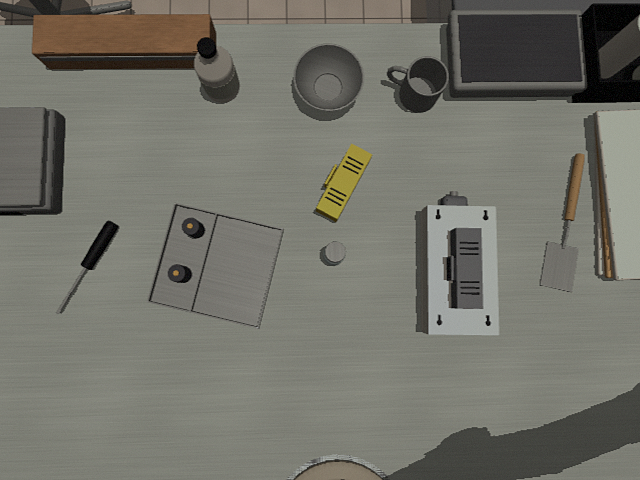

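Scene shows two covers: a grey one seated on the white dispenser (scene 180,158; top 467,267) and a loose yellow look-alike (scene 251,286; top 343,183). The grey one fits, because it is seated on the dispenser and its tab is on the left in the top view (447,268), which is +y. The tray's empty half is at top (238,270), and the shaker is at (333,252). I'll confirm this with a crop and measure.

```bash
python3 - <<'E'
from h import *
np.set_printoptions(precision=4,suppress=True)
im=optics.get_image("top"); hsv=cv2.cvtColor(im,cv2.COLOR_RGB2HSV); g=cv2.cvtColor(im,cv2.COLOR_RGB2GRAY)
cv2.imwrite("pics/crop1.png",cv2.resize(im[190:345,400:520,::-1],None,fx=3.8,fy=3.8,interpolation=cv2.INTER_CUBIC))
# white dispenser mask -> back plane z=.07
def rect(m,name,z):
    cs,_=cv2.findContours(m,cv2.RETR_EXTERNAL,cv2.CHAIN_APPROX_NONE);c=max(cs,key=cv2.contourArea)
    r=cv2.minAreaRect(c);b=cv2.boxPoints(r);W=np.array([atz("top",p,z)[:2] for p in b])
    e=W[1]-W[0];f=W[2]-W[1]
    print(name,r,"\n",W,"ctr",W.mean(0),"sides",np.linalg.norm(e),np.linalg.norm(f),"ang",np.degrees(np.arctan2(e[1],e[0])),np.degrees(np.arctan2(f[1],f[0])))
roi=np.zeros_like(g);roi[195:345,405:515]=255
m=((g>165)&(roi>0)).astype(np.uint8)*255; rect(m,"disp",.07)
roi2=np.zeros_like(g);roi2[220:318,436:490]=255
m=((g<120)&(roi2>0)).astype(np.uint8)*255
m=cv2.morphologyEx(m,cv2.MORPH_OPEN,np.ones((3,3)))
rect(m,"cover+tab",.11)
m2=cv2.morphologyEx(m,cv2.MORPH_OPEN,np.ones((45,5)));rect(m2,"cover",.11)
print("mid tri",tri([180,158.3],[468.5,266.3]))
print(g[268,405:510])
for uv in([175,205],[283,230],[260,327],[149,300],[217,214],[192,310]): print(uv,atz("top",uv,.018))
print("tray",atz("top",[233.9,270.3],.003),tri([393.2,248.8],[233.9,270.3]))
print("shaker",atz("top",[331.5,249.6],.0425),tri([292.3,222.4],[331.5,249.6]))
print("cells",tri([456.8,251],[179.6,274]),tri([430.5,288.7],[196.1,227.8]))
E
```

```text
disp ((438.99658203125, 212.4075164794922), (11.917524337768555, 19.117694854736328), 24.443954467773438) 
 [[ 0.5674 -0.1838]
 [ 0.6003 -0.2003]
 [ 0.5906 -0.2204]
 [ 0.5577 -0.2038]] ctr [ 0.579  -0.2021] sides 0.036832539657379995 0.022347299185579886 ang -26.640644748950958 -115.8466819763928
cover+tab ((462.3939514160156, 268.1218566894531), (80.58965301513672, 38.55610656738281), 88.75463104248047) 
 [[ 0.5433 -0.196 ]
 [ 0.5437 -0.2658]
 [ 0.4003 -0.2606]
 [ 0.4003 -0.1921]] ctr [ 0.4719 -0.2286] sides 0.06979017557684972 0.14345850300865165 ang -89.70780914900135 177.91911960033832
cover ((464.5, 268.0), (80.0, 33.0), 90.0) 
 [[ 0.5436 -0.2064]
 [ 0.5426 -0.2661]
 [ 0.4003 -0.2578]
 [ 0.4016 -0.1993]] ctr [ 0.472  -0.2324] sides 0.05970272846869811 0.14250492255232058 ang -90.95499064046945 176.6730391417719
mid tri [ 0.4737 -0.2411  0.094 ]
[127 127 127 125 124 125 125 121 124 129 132 111  62  65  66  68  63  68
  63  66  63  56  85 142 170 167 167 161 164 164 164 163 164 163 164 160
 163 167 145  85  88  63  12   4  13  34  72 102  77  26  36  58  86  93
  89  88  93  91  89  90  91  91  89  89  89  86  93  92  89  89  90  88
  88  91  88  86  89 136 172 162 161 164 162 162 165 162 163 164 163 162
 162 166 150 124 128 129 126 129 127 130 130 128 126 130 129]
[175, 205] [0.6108 0.3038 0.018 ]
[283, 230] [0.5578 0.0933 0.018 ]
[260, 327] [0.3714 0.1393 0.018 ]
[149, 300] [0.427  0.3506 0.018 ]
[217, 214] [0.5916 0.222  0.018 ]
[192, 310] [0.4063 0.2688 0.018 ]
tray [0.4817 0.1912 0.003 ] [0.4821 0.1879 0.0048]
shaker [0.5151 0.0003 0.0425] [ 0.5149 -0.0001  0.047 ]
cells [0.4744 0.2908 0.0354] [0.5628 0.2603 0.0319]
```

View pics/crop1.png

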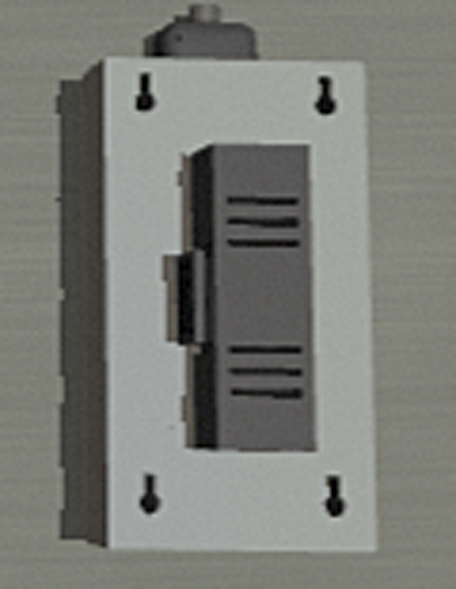

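The crop confirms the grey cover, with its tab on the left (+y) at crop (185,300). Its top face corners are at about crop (213,146), (308,145), (316,450) and (216,449).

```bash
python3 - <<'E'
from h import *
np.set_printoptions(precision=4,suppress=True)
def q(P,z,n):
    W=np.array([atz("top",(400+a/3.8,190+b/3.8),z)[:2] for a,b in P])
    lx=(W[0]+W[1]-W[2]-W[3])/2; ly=(W[0]+W[3]-W[1]-W[2])/2
    print(n,"ctr",W.mean(0),"len",np.linalg.norm(lx),np.linalg.norm(ly),"yaw",np.degrees(np.arctan2(lx[1],lx[0])),np.degrees(np.arctan2(-ly[0],ly[1])))
q([(213,146),(308,145),(316,450),(216,449)],.11,"cover")
q([(104,60),(364,62),(377,549),(107,548)],.07,"disp")
W=np.array([atz("top",u,.018)[:2] for u in([217,214],[283,230],[260,327],[192,310])])
lx=(W[0]+W[1]-W[2]-W[3])/2;ly=(W[0]+W[3]-W[1]-W[2])/2
print("tray",W.mean(0),np.linalg.norm(lx),np.linalg.norm(ly),np.degrees(np.arctan2(lx[1],lx[0])),np.degrees(np.arctan2(-ly[0],ly[1])))
from scipy.spatial.transform import Rotation as R
print(R.from_rotvec(status.get_obs()["ee_rot"]).as_matrix())
E
```

```text
cover ctr [ 0.4713 -0.2409] len 0.14230760036838916 0.04599042021322121 yaw -2.1227053464306214 -1.0725085471275948
disp ctr [ 0.4715 -0.2412] len 0.23813602302096784 0.13041906470884287 yaw -2.12777746182809 -1.4116324214319391
tray [0.4818 0.1809] 0.1915713256850712 0.13352513478315245 -14.010957777647262 -14.915007494297976
[[ 0.9625  0.2714 -0.    ]
 [ 0.2714 -0.9625 -0.    ]
 [-0.0001  0.     -1.    ]]
```

>>> {"op": "step_arm", "data": {"series": [[0.2,-0.19,0,0.2],[0.4,-0.38,0,0.4],[0.65,-0.61,0,0.588],[0.65,-0.61,0,0.588],[0.65,-0.61,0,0.588],[0.65,-0.61,0,0.588],[0.65,-0.61,0,0.588],[0.65,-0.61,0,0.588],[0.65,-0.61,0,0.588],[0.65,-0.61,0,0.588],[0.65,-0.61,0,0.588]], "claw": 100, "newtons": 40}}

```text
t: 1.67
tcp_pos: [0.3338, -0.4701, 0.2113]
ee_rot: [3.14, -0.055, -0.0]
force: [0.1, -0.1, 0.2]
width: 0.0854
grip_force: 0.0
```

```bash
cat >> h.py <<'E'
from scipy.spatial.transform import Rotation as R
def goto(p,yaw):
    o=status.get_obs();M=R.from_rotvec(o["ee_rot"]).as_matrix();y=np.degrees(np.arctan2(M[1,0],M[0,0]))
    print("tcp",np.round(o["tcp_pos"],4),"yaw",round(y,2),"tilt",np.round(M[:,2],4),"w",o["width"],"gf",o["grip_force"],"F",np.round(o["force"],1),"t",o["t"])
    print("row",np.round(M.T@(np.array(p)-o["tcp_pos"])/.3,4),"turn",round(-(yaw-y)/30,4))
E
python3 -c "
from h import *
goto([.472,-.2405,.211],-1.9)"
```

```text
tcp [ 0.3338 -0.4701  0.2113] yaw -2.01 tilt [-3.e-04 -7.e-04 -1.e+00] w 0.08539463819497056 gf 0.0 F [ 0.1 -0.1  0.2] t 1.6667
row [ 4.335e-01 -7.811e-01  4.000e-04] turn -0.0038
```

>>> {"op": "step_arm", "data": {"series": [[0.2,-0.36,0,0],[0.4335,-0.781,0,-0.004],[0.4335,-0.781,0,-0.004],[0.4335,-0.781,0,-0.004],[0.4335,-0.781,0,-0.004],[0.4335,-0.781,0,-0.004],[0.4335,-0.781,0,-0.004],[0.4335,-0.781,0.1,-0.004],[0.4335,-0.781,0.2,-0.004],[0.4335,-0.781,0.2,-0.004],[0.4335,-0.781,0.2,-0.004],[0.4335,-0.781,0.2,-0.004]]}}

```text
t: 2.67
tcp_pos: [0.4725, -0.2402, 0.1521]
ee_rot: [3.141, -0.052, 0.0]
force: [-0.4, -0.7, 0.1]
width: 0.0857
grip_force: 0.0
```

```bash
python3 -c "
from h import *
goto([.472,-.2405,.074],-1.9)
im=[optics.get_image(c)[:,:,::-1] for c in('scene','top')]
a=cv2.resize(im[0][90:260,100:260],(564,600)); cv2.imwrite('pics/s2.png',a)"
```

```text
tcp [ 0.4725 -0.2402  0.1521] yaw -1.89 tilt [ 1.e-04 -4.e-04 -1.e+00] w 0.08573894207654427 gf 0.0 F [-0.4 -0.7  0.1] t 2.6667
row [-0.0017  0.001   0.2603] turn 0.0003
```

View pics/s2.png

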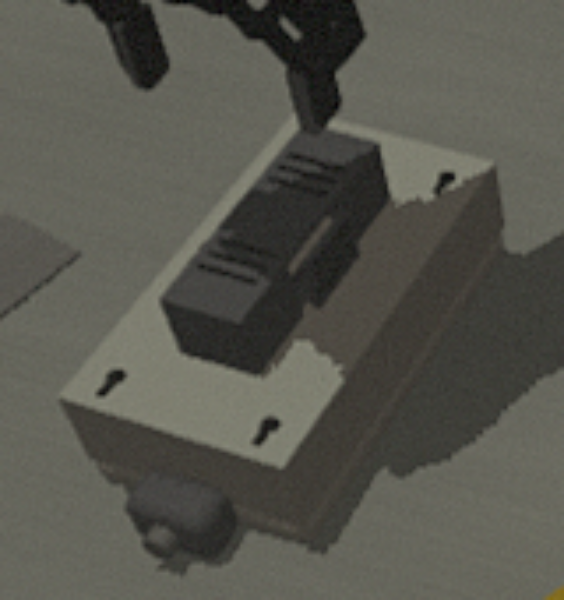

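The fingers straddle the cover: crop (140,70) is on the far side and (315,110) is on the tab side. Descending.

>>> {"op": "step_arm", "data": {"series": [[0,0,0.07,0],[0,0,0.14,0],[0,0,0.21,0],[-0.002,0.001,0.26,0],[-0.002,0.001,0.26,0],[-0.002,0.001,0.26,0],[-0.002,0.001,0.26,0]]}}

```text
t: 3.35
tcp_pos: [0.4726, -0.2398, 0.0746]
ee_rot: [3.14, -0.05, 0.003]
force: [0.1, -0.1, 0.2]
width: 0.0857
grip_force: 0.0
```

>>> {"op": "step_arm", "data": {"series": [[0,0,0,0],[0,0,0,0],[0,0,0,0],[0,0,0,0],[0,0,0,0],[0,0,0,0],[0,0,0,0],[0,0,0,0],[0,0,0,0],[0,0,0,0],[0,0,0,0],[0,0,0,0]], "claw": 40, "newtons": 40}}

```text
t: 4.35
tcp_pos: [0.4724, -0.2394, 0.0746]
ee_rot: [3.141, -0.049, 0.003]
force: [-1.7, 2.0, 13.1]
width: 0.0451
grip_force: 38.8
```

>>> {"op": "step_arm", "data": {"series": [[0,0,-0.01,0],[0,0,-0.02,0],[0,0,-0.03,0],[0,0,-0.04,0],[0,0,-0.04,0],[0,0,-0.04,0]]}}

```text
t: 4.85
tcp_pos: [0.4719, -0.2392, 0.0854]
ee_rot: [3.141, -0.049, 0.0]
force: [0.6, -0.6, -0.6]
width: 0.0453
grip_force: 41.3
```

```bash
python3 -c "
from h import *
goto([.472,-.2405,.074],-1.9)
a=optics.get_image('scene')[:,:,::-1]
cv2.imwrite('pics/s3.png',cv2.resize(a[90:260,100:260],(564,600)))"
```

```text
tcp [ 0.4719 -0.2392  0.0854] yaw -1.77 tilt [ 2.e-04 -2.e-04 -1.e+00] w 0.04534322114100477 gf 41.270471066236496 F [ 0.6 -0.6 -0.6] t 4.85
row [0.0005 0.0042 0.038 ] turn 0.0042
```

View pics/s3.png

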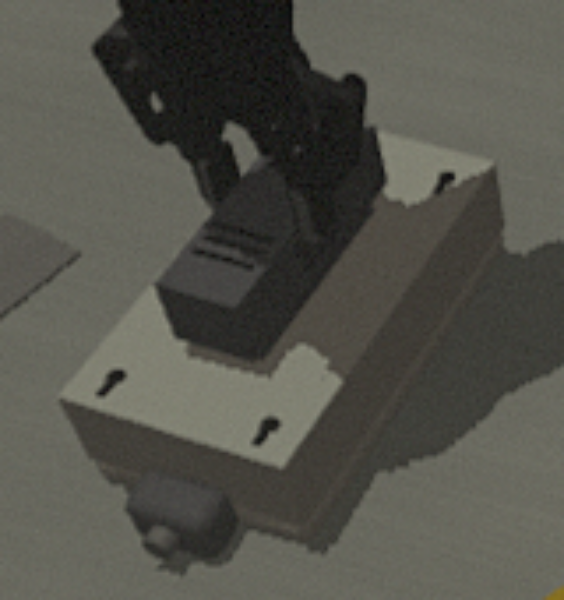

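The cover is coming up: there is a shadow gap under its rim at crop (230,355), and the force is about its own weight. Lifting on and carrying it over.

>>> {"op": "step_arm", "data": {"series": [[0,0,-0.05,0],[0,0,-0.1,0],[0,0,-0.18,0],[0,0,-0.26,0],[0,0,-0.34,0],[0,0,-0.4,0],[0,0,-0.4,0],[0,0,-0.4,0],[0,0,-0.4,0]]}}

```text
t: 5.65
tcp_pos: [0.4713, -0.2389, 0.2044]
ee_rot: [-3.141, 0.048, 0.002]
force: [-0.0, 0.0, -1.7]
width: 0.0453
grip_force: 41.5
```

>>> {"op": "step_arm", "data": {"series": [[0,-0.08,0,0],[0,-0.16,0,0.05],[0,-0.24,0,0.1],[0,-0.32,0,0.15],[0,-0.4,0,0.2],[0,-0.48,0,0.25],[0,-0.56,0,0.3],[0,-0.64,0,0.35],[0,-0.7,0,0.41],[0,-0.7,0,0.41],[0,-0.7,0,0.41],[0,-0.7,0,0.41]]}}

```text
t: 6.65
tcp_pos: [0.4778, -0.0298, 0.2044]
ee_rot: [3.117, -0.384, -0.003]
force: [0.2, -0.9, -1.2]
width: 0.045
grip_force: 41.5
```

```bash
python3 -c "
from h import *
goto([.4813,.183,.2],-14.3)"
```

```text
tcp [ 0.4778 -0.0298  0.2044] yaw -14.05 tilt [-1.9e-03 -5.0e-04 -1.0e+00] w 0.04501380708073498 gf 41.52597874403 F [ 0.2 -0.9 -1.2] t 6.65
row [-0.161  -0.691   0.0142] turn 0.0083
```

>>> {"op": "step_arm", "data": {"series": [[-0.02,-0.08,0,0],[-0.04,-0.16,0,0],[-0.06,-0.24,0,0],[-0.08,-0.32,0,0],[-0.1,-0.4,0,0],[-0.12,-0.5,0,0.008],[-0.14,-0.6,0,0.008],[-0.161,-0.65,0,0.008],[-0.161,-0.691,0,0.008],[-0.161,-0.691,0,0.008],[-0.161,-0.691,0.1,0.008],[-0.161,-0.691,0.2,0.008],[-0.161,-0.691,0.3,0.008],[-0.161,-0.691,0.35,0.008],[-0.161,-0.691,0.35,0.008],[-0.161,-0.691,0.35,0.008]]}}

```text
t: 7.98
tcp_pos: [0.482, 0.1816, 0.0998]
ee_rot: [3.115, -0.395, -0.002]
force: [0.8, -0.2, -0.9]
width: 0.0453
grip_force: 41.6
```

```bash
python3 -c "
from h import *
goto([.4813,.183,.0216],-14.3)
a=optics.get_image('scene')[:,:,::-1];b=optics.get_image('top')[:,:,::-1]
cv2.imwrite('pics/s4.png',np.hstack([cv2.resize(a[150:350,310:510],(400,400)),cv2.resize(b[180:340,140:300],(400,400))]))"
```

```text
tcp [0.482  0.1816 0.0998] yaw -14.44 tilt [-0.0018 -0.0016 -1.    ] w 0.04528767401089627 gf 41.55690059065819 F [ 0.8 -0.2 -0.9] t 7.9833
row [-0.0031 -0.0045  0.2606] turn -0.0047
```

View pics/s4.png

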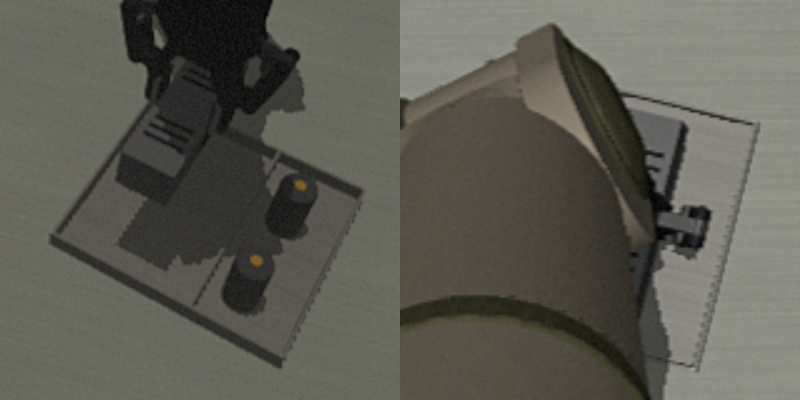

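The cover hangs level over the wide half (left view 165,135), clear of both batteries (295,205) and (250,280). Lowering.

>>> {"op": "step_arm", "data": {"series": [[0,0,0.06,0],[-0.003,-0.005,0.12,0],[-0.003,-0.005,0.18,0],[-0.003,-0.005,0.22,0],[-0.003,-0.005,0.235,0],[-0.003,-0.005,0.24,0],[-0.003,-0.005,0.245,0],[-0.003,-0.005,0.245,0],[-0.003,-0.005,0.245,0]]}}

```text
t: 8.83
tcp_pos: [0.4819, 0.1854, 0.0276]
ee_rot: [-3.116, 0.391, -0.002]
force: [0.5, 0.3, -1.5]
width: 0.0452
grip_force: 41.6
```

>>> {"op": "step_arm", "data": {"series": [[0,0,0.003,0],[0,0,0.006,0],[0,0,0.009,0],[0,0,0.012,0],[0,0,0.012,0],[0,0,0.012,0]]}}

```text
t: 9.33
tcp_pos: [0.4813, 0.1852, 0.023]
ee_rot: [3.117, -0.391, -0.0]
force: [0.6, -0.5, -1.2]
width: 0.0454
grip_force: 41.6
```

>>> {"op": "step_arm", "data": {"series": [[0,0,0.003,0],[0,0,0.005,0],[0,0,0.007,0],[0,0,0.007,0],[0,0,0.007,0]]}}

```text
t: 9.75
tcp_pos: [0.4814, 0.1852, 0.0217]
ee_rot: [-3.117, 0.392, -0.001]
force: [-2.6, -1.2, 11.2]
width: 0.045
grip_force: 43.3
```

The cover is on the floor (11 N upward). Letting go.

>>> {"op": "step_arm", "data": {"series": [[0,0,0,0],[0,0,0,0],[0,0,0,0],[0,0,0,0],[0,0,0,0],[0,0,0,0],[0,0,0,0],[0,0,0,0]], "claw": 82}}

```text
t: 10.42
tcp_pos: [0.4814, 0.1852, 0.021]
ee_rot: [3.117, -0.391, -0.0]
force: [-0.6, 1.0, -0.0]
width: 0.0703
grip_force: 0.0
```

>>> {"op": "step_arm", "data": {"series": [[0,0,-0.02,0],[0,0,-0.06,0],[0,0,-0.12,0],[0,0,-0.2,0],[0,0,-0.3,0],[0,0,-0.4,0],[0,0,-0.5,0],[0,0,-0.6,0],[0,0,-0.6,0],[0,0,-0.6,0],[0,0.2,-0.6,0],[0,0.4,-0.6,0],[0,0.6,-0.6,0],[0,0.8,-0.6,0],[0,0.8,-0.6,0],[0,0.8,-0.6,0],[0,0.8,-0.6,0],[0,0.8,-0.6,0]]}}

```text
t: 11.92
tcp_pos: [0.4209, -0.0489, 0.2004]
ee_rot: [3.116, -0.398, -0.003]
force: [0.0, 0.6, -0.7]
width: 0.0702
grip_force: 0.0
```

```bash
python3 -c "
from h import *
goto([.4813,.183,.0216],-14.3)
a=optics.get_image('scene')[:,:,::-1];b=optics.get_image('top')[:,:,::-1]
cv2.imwrite('pics/s5.png',np.hstack([cv2.resize(a[150:350,310:510],(400,400)),cv2.resize(b[180:340,140:300],(400,400))]))
for t in('cover_mid','cell0_mid','cell1_mid','shaker_mid'):
  u=[spotter.pinpoint(t,c) for c in('scene','top')]
  print(t,[[ (np.round(r['uv'],1),round(r['p'],2)) for r in x] for x in u])"
```

```text
tcp [ 0.4209 -0.0489  0.2004] yaw -14.56 tilt [-1.8e-03 -2.0e-04 -1.0e+00] w 0.07015113997790245 gf 0.0 F [ 0.   0.6 -0.7] t 11.9167
row [ 0.0016 -0.7991  0.5953] turn -0.0086
cover_mid [[(array([391.9, 234.7]), 0.98), (array([251.2, 286.3]), 0.62)], [(array([343.6, 183.1]), 0.7), (array([239.6, 271.5]), 0.68)]]
cell0_mid [[(array([453., 252.]), 0.56)], [(array([180. , 271.6]), 0.81)]]
cell1_mid [[(array([431. , 290.4]), 0.66)], [(array([196. , 228.2]), 0.65)]]
shaker_mid [[(array([293.3, 222.9]), 0.91)], [(array([333.9, 252. ]), 0.92)]]
```

View pics/s5.png

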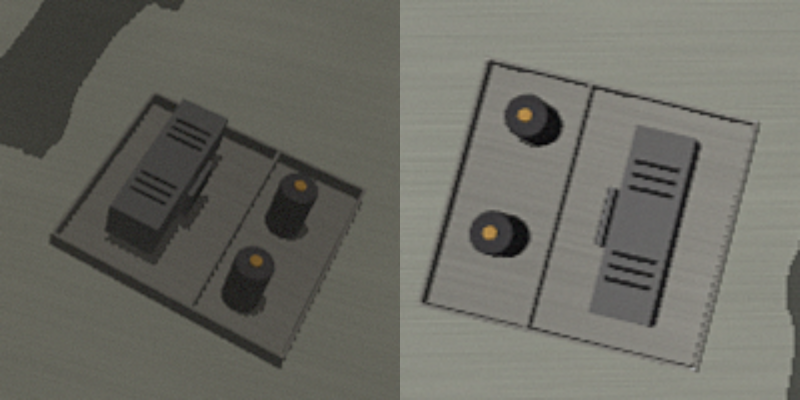

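The cover stands upright in the middle of the wide half (right view 645,225) with its tab sprung out (607,217). The batteries and the shaker haven't moved. Handing in.

```bash
python3 -c "
from bench import job
print(job.close_job())"
```

```text
the job is handed in; nothing more can be done
None
```

I lifted the cover off with its tab squeezed, set it upright in the tray's empty wide half and let go; the last pictures show its tab out and the batteries and shaker in place, and I've handed the job in, but it returned no verdict.

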